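Put the glass-plate case back in the rack

TASK

The dusted glass-plate case lying on its narrow edge goes back into the empty slot of the white rack, fully down and upright, brass knob on top and paper label facing the far side (away from the robot), like its neighbours. There is no room for fingers between the cases, so first stand it up, knob on top, on the felt pad, let go, and take it afresh from there (its two narrow edges stay clear in the slot). The glass inside is brittle: grip it with no more than about 15 N, set it down gently without a drop or a bump, and leave everything else where it is.

Things in the scene. Friction and masses are not known exactly. Their poses are not given: they have to be found in the camera images.
- case: slate case 60 x 36 x 120 mm, about 0.35 kg, brass knob (18 mm wide, 12 mm tall) on one end. Origin: centre of its foot end. z: foot to knob; x across its 60 mm width, out of the narrow edge with the label; y across its 36 mm thickness. Starts lying on a narrow edge, label up (60 mm tall), knob towards the pad. Breaks if gripped over about 15 N or set down hard
- case_label (a point): centre of the paper label on the case's narrow edge, 30 mm from the case's long axis and 55 mm above its foot
- pad: square felt pad fixed on the table, 130 x 130 x 6 mm, pale grey. Origin: centre of its underside; top 6 mm above
- slot: thin felt liner (66 x 42 x 3 mm, fixed) on the floor of the rack's empty slot; origin: centre of its underside; x across the rack, away from the robot; y along the row. The slot is 72 mm (x) by 47 mm (y) inside; partitions rise 60 mm (110 mm at the rack's ends) and the lips 16 mm above the table
- rack: white sheet-metal rack fixed on the table, 86 mm deep (x) and 213 mm long (y), four slots in a row along its y at 52 mm pitch, floor 6 mm thick. Origin: centre of its underside; x points away from the robot. Three slots hold other cases, one is empty
- neighbour1: a like case, 60 x 36 x 124 mm plus a 12 mm knob, standing in a slot of the rack with its label to the far side; leave it. Origin: centre of its foot, z up, x towards the label
- neighbour2: a like case, 60 x 36 x 120 mm plus a 12 mm knob, standing in a slot of the rack with its label to the far side; leave it. Origin: centre of its foot, z up, x towards the label
- neighbour3: a like case, 60 x 36 x 128 mm plus a 12 mm knob, standing in a slot of the rack with its label to the far side; leave it. Origin: centre of its foot, z up, x towards the label
- brush: dusting brush lying on the table (origin: under its middle); leave it
- spatula: spatula lying on the table (origin: under its middle); leave it
- weight: steel paperweight, upright cylinder 56 mm across, 45 mm tall (origin: centre of underside); leave it
- jar: closed white jar with a black cap, 64 mm across, 85 mm tall (origin: centre of underside); leave it
- pencil_box: purple plastic pencil box, 100 x 190 x 60 mm (origin: centre of underside); leave it
- folder: flat cardboard folder 110 x 160 x 18 mm (origin: centre of underside); leave it
There are look-alikes about, which are no part of the job. What is shaped like the case but orange or red is not meant.

How it is judged:
On the way:
1. the case stands on its foot on the felt pad, knob up, let go (angle between case's own z axis and vertical below 0.06 rad and z of case in the frame of pad between 0.003 and 0.01 m and x of case in the frame of pad between -0.065 and 0.065 m and y of case in the frame of pad between -0.065 and 0.065 m and contact force between each of the arm, the fingers and case below 0.05 N and linear speed of case below 0.03 m/s), for 0.2 s.
At the end, for the whole second after the job is handed in: the case stands at rest on the felt of the empty slot (foot within 10 mm of the slot's centre each way and on its floor), upright within 0.06 rad, knob up, label towards the far side, released; the three other cases stand where they were (within 20 mm, upright) (angle between case's own z axis and vertical below 0.06 rad and z of case in the frame of slot between 0 and 0.007 m and x of case in the frame of slot between -0.01 and 0.01 m and y of case in the frame of slot between -0.01 and 0.01 m and x of case_label in the frame of slot above 0.015 m and linear speed of case below 0.02 m/s and contact force between the fingers and case below 0.05 N and distance of each of neighbour1, neighbour2, neighbour3 from where it was at the start of the episode below 0.02 m and angle between each of neighbour1, neighbour2, neighbour3's own z axis and vertical below 0.15 rad); the robot touches nothing.
It fails at once if the case is squeezed: more than about 18 N a finger (contact force between the fingers and case above 36 N).
It fails at once if the case is bumped or pressed hard (over 35 N) on the pad, rack or another case, or over 71 N in all (contact force between case and pad above 35 N or contact force between case and rack above 35 N or contact force between case and slot above 35 N or contact force between case and neighbour1 above 35 N or contact force between case and neighbour2 above 35 N or contact force between case and neighbour3 above 35 N or contact force between case and anything else above 71 N).
It fails at once if the case is dropped or falls: moving faster than 0.3 m/s while not gripped (a fall of more than about 5 to 10 mm) (contact force between the fingers and case below 0.5 N and linear speed of case above 0.3 m/s).
It fails at once if another thing is disturbed (moved more than 30 mm) (distance of any of brush, spatula, weight, jar, pencil_box, folder, neighbour1, neighbour2, neighbour3 from where it was at the start of the episode above 0.03 m).
It also fails if it takes over 72 s, if anything falls off the work surface, if the arm or the gripper's body presses on something with over 40 N, if the wrist force passes 120 N, or if a joint passes its speed limit or range.

ROBOT

A 6-joint arm with a two-finger parallel gripper is mounted at the origin on the work surface. World frame = base frame: x ahead of the robot, y to its left, z up, the work surface at z = 0. Lengths are in m, angles in rad, forces in N, time in s.
With the tool pointing down it reaches from about 0.3 to 0.775 m from the base axis. Payload 14.6 kg.
Tool frame: the origin (TCP) lies midway between the tips of the shut fingers; the grasp point (between the pads) lies 19 mm behind it; z points along the fingers, y is the direction in which the jaws open and shut (so a half turn about z gives the same grasp; the last joint's range is limited). The gripper opens to 94 mm and grips with 3 to 60 N. Pads are 16 mm wide; open, the fingers measure 119 mm over their backs; the gripper's body (75 mm by 177 mm) begins 78 mm behind the grasp point.
Start: joints at [-0.067, 0.3, 1.521, -0, 1.321, -0.067], TCP at [0.55, -0, 0.205] pointing down, gripper open.
Joint ranges: [-3.03, 3.03], [-0.79, 2.21], [0.23, 2.52], [-1.04, 4.18], [0, 3.07], [-2.55, 2.55]. Speed limits (rad/s): [2.22, 2.22, 2.57, 3.14, 3.14, 3.14].

INTERFACE

Orientations are given as [roll, pitch, yaw] about the fixed x, y, z axes, in that order (R = Rz(yaw) Ry(pitch) Rx(roll)).
In Python, from station import readout, imaging, job gives the robot as it stands.
- The arm moves only by the tool arm_command, never from a script. Its argument "increments" is a list of rows, each an object with "gripper": the opening, from 0 (shut) to 1 (fully open); "slide": the shift along the world's x, y, z in m, a list of three; "yaw": the turn about the world's z in rad. A call has 1 to 8 rows; each row is the pose to reach, as a shift and turn from the pose commanded when the call began; what a row does not reach only later rows make up. A row lasts 1/8 s, in which the tool goes at most 62.5 mm and 10.7 degrees, less where a joint would pass 70% of its speed; a pose out of reach is approached as far as the arm can. A call with a gripper value outside its range is refused whole. The fingers move at their own pace and stop on an object; "grip_force" is the grip in N (left out, the last holds). Time passes only in rows, so rows that repeat a pose let the fingers close. It gives the time, the measured TCP pose, the force and the opening at its end, in the units of the state.
- readout.get_obs(): the state, without advancing time (a new reading comes with each control period).
- imaging.camera(name): name is "scene" or "side" or "wrist"; returns a dict with "color" (420x560x3 uint8, red, green, blue), "mtx" (3x3 intrinsics, pixels), "rvec" (rotation vector, rad) and "tvec" (3), from world to camera coordinates, as OpenCV has them. Camera axes: x right, y down, z forward; pixel columns grow to the right and rows downward; lengths in m; the calibration is good to about 2 mm. The wrist camera is an equidistant fisheye: a pixel r from the principal point sees the ray r / f radians off the axis. A picture is of the moment at which its call begins. There is no depth.
- job.hand_in(): hands the job in, once; it reports no verdict.
The state is a dict: "time_s": time; "qpos": joint angles; "joint_vel": joint speeds; "tau": joint torques, N m; "ee_pos": TCP position; "eef_rot": TCP orientation; "force": force on the tool from outside, world axes, zero at the start; "moment": the same for the moment, N m; "grip_width": finger opening in m.
Only numpy, scipy, OpenCV 4.12 (cv2) and the standard library are available. Lean on these libraries where they do the work, as an engineer would, in place of code of your own. Each camera call takes 0.05 s, during which the arm holds its last target. There are 200 camera calls.

## Working session

There is one attempt and no reset: what is moved stays moved. The work goes in short steps, Python scripts to look and compute and a tool call to move; the robot and the scene stay as the last step left them, time stands still between calls to the robot, and variables do not carry over. Pictures are saved under pics/ and viewed, about 8 in all and at most 12, crops included, and the job is handed in when it is done.

Besides the shell and the picture viewer there is one more tool, called after ">>>" in YAML: its name, and indented under it one key for each argument. arm_command: Moves the arm, as the interface text tells. Its arguments: {"type":"object","properties":{"increments":{"type":"array","items":{"type":"object","properties":{"gripper":{"type":"number"},"slide":{"type":"array","items":{"type":"number"}},"yaw":{"type":"number"}}}},"grip_force":{"type":"number"}},"required":["increments"]}

```bash
mkdir -p pics; cat > h.py <<'E'
import numpy as np, cv2
from station import readout, imaging, job
def cam(n,save=None):
    c=imaging.camera(n); c={k:np.array(v) for k,v in c.items()}
    c['R']=cv2.Rodrigues(c['rvec'].astype(float))[0]; c['t']=c['tvec'].reshape(3).astype(float); c['C']=-c['R'].T@c['t']; c['fish']=n=='wrist'
    if save: cv2.imwrite('pics/'+save,c['color'][:,:,::-1])
    return c
def ray(c,u,v):
    K=c['mtx']; x=(u-K[0,2])/K[0,0]; y=(v-K[1,2])/K[1,1]
    if c['fish']:
        r=np.hypot(x,y); s=np.sinc(r/np.pi); d=np.array([x*s,y*s,np.cos(r)])
    else: d=np.array([x,y,1.])
    return c['R'].T@d
def onz(c,u,v,z):
    d=ray(c,u,v); return c['C']+d*(z-c['C'][2])/d[2]
def proj(c,P):
    p=c['R']@np.array(P,float)+c['t']; x,y=p[:2]/p[2]
    if c['fish']:
        n=np.hypot(p[0],p[1]); a=np.arctan2(n,p[2]); x,y=p[:2]/max(n,1e-9)*a
    K=c['mtx']; return np.array([K[0,0]*x+K[0,2],K[1,1]*y+K[1,2]])
def tri(c1,p1,c2,p2):
    A=[];b=[]
    M=np.zeros((3,3));v=np.zeros(3)
    for c,p in((c1,p1),(c2,p2)):
        d=ray(c,*p);d/=np.linalg.norm(d);Q=np.eye(3)-np.outer(d,d);M+=Q;v+=Q@c['C']
    return np.linalg.solve(M,v)
E
python3 - <<'E'
from h import *
a=cam('scene','s1.png');b=cam('side','d1.png');w=cam('wrist','w1.png')
for c in(a,b,w): print(c['C'].round(3),c['mtx'][0,0],c['R'][2].round(2))
print(readout.get_obs())
E
```

```text
[ 1.193 -0.565  1.02 ] 545.3273873349408 [-0.51  0.45 -0.74]
[0.155 0.86  0.719] 443.76361760844236 [ 0.32 -0.75 -0.58]
[0.55  0.08  0.385] 325.19226210127806 [-0.   -0.27 -0.96]
{'time_s': 0.15, 'qpos': array([-6.66057647e-02,  3.00325159e-01,  1.52140860e+00,  1.38989370e-05,
        1.32067996e+00, -6.65806194e-02]), 'joint_vel': array([-0.00043998, -0.00332378, -0.00199406,  0.00073338, -0.00105178,
       -0.00104574]), 'tau': array([-2.50185103e-04, -5.31960297e+01, -3.52822959e+01,  7.07691838e-02,
        2.35654798e-02, -3.66386917e-05]), 'ee_pos': array([5.49817375e-01, 9.73044982e-06, 2.05039349e-01]), 'eef_rot': array([-3.14077430e+00, -6.80604475e-05,  1.57076771e+00]), 'force': array([ 0.30723321,  0.51332569, -0.39455863]), 'moment': array([-0.03469076,  0.02188709, -0.02486713]), 'grip_width': 0.09390345697171894}
```

View pics/s1.png

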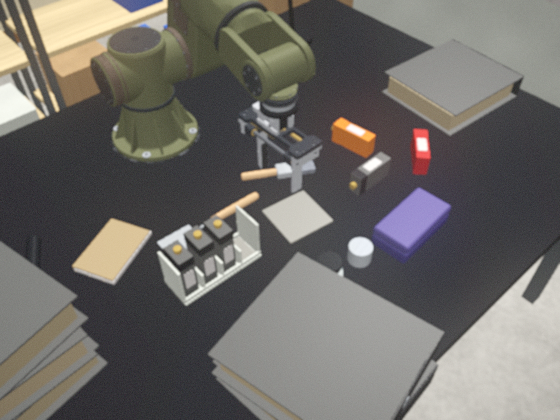

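View pics/d1.png

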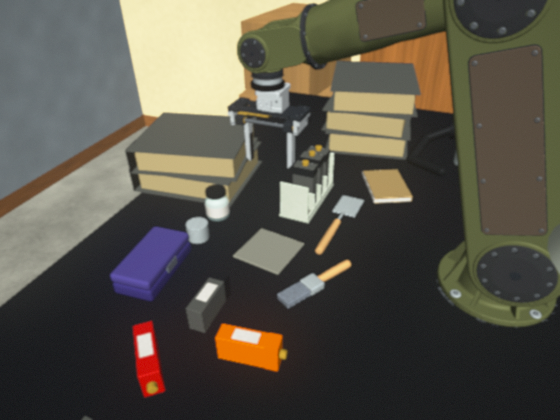

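View pics/w1.png

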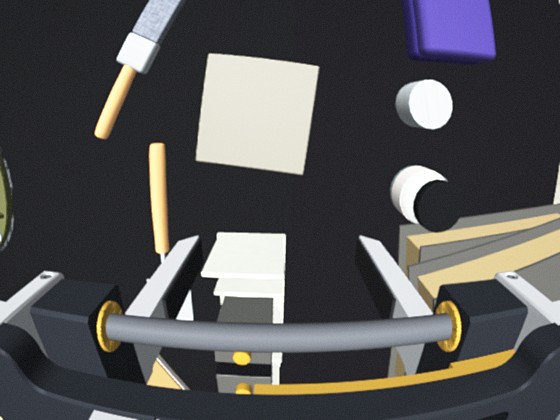

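```bash
python3 - <<'E'
from h import *
a=cam('scene');b=cam('side');w=cam('wrist')
P=[onz(w,*p,.006)[:2] for p in((208,54),(320,67),(302,174),(196,160))];print('pad',np.round(P,3),np.mean(P,0))
print('label',onz(a,371,166,.06),onz(b,206,292,.06),'knob',onz(a,354,187,.03))
print('rack floor liner?',onz(a,245,238,.006))
E
```

```text
pad [[0.468 0.154]
 [0.597 0.136]
 [0.577 0.01 ]
 [0.451 0.027]] [0.52329294 0.08169308]
label [0.56194748 0.30698374 0.06      ] [0.5587392  0.31687575 0.06      ] knob [0.56658206 0.24156097 0.03      ]
rack floor liner? [ 0.4948018  -0.06469099  0.006     ]
```

>>> arm_command:
  increments:
    - {"slide": [0,0.03,0.02]}
    - {"slide": [0.003,0.08,0.05]}
    - {"slide": [0.006,0.13,0.07]}
    - {"slide": [0.01,0.18,0.08]}
    - {"slide": [0.01,0.21,0.08]}
    - {"slide": [0.01,0.22,0.08]}
    - {"slide": [0.01,0.22,0.08]}

```text
invalid input
```

```bash
python3 - <<'E'
from h import *
w=cam('wrist','w2.png');print(readout.get_obs()['ee_pos'],w['C'])
E
```

```text
[ 5.49933074e-01 -8.38559755e-06  2.05321139e-01] [0.54966607 0.07960198 0.3848435 ]
```

View pics/w2.png

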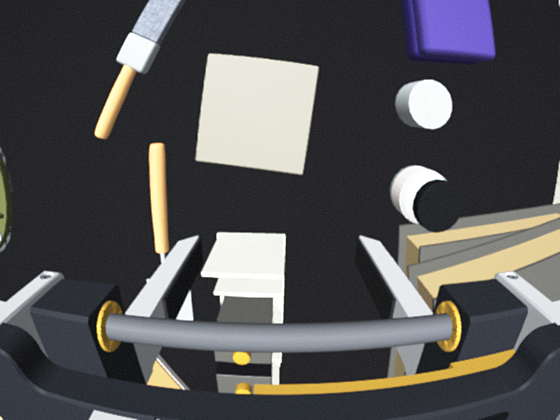

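The move was refused, so the picture is unchanged. I'll resend it with every field in each row.

>>> arm_command:
  increments:
    - {"gripper": 1,"yaw": 0,"slide": [0,0.03,0.02]}
    - {"gripper": 1,"yaw": 0,"slide": [0.003,0.08,0.05]}
    - {"gripper": 1,"yaw": 0,"slide": [0.006,0.13,0.07]}
    - {"gripper": 1,"yaw": 0,"slide": [0.01,0.18,0.08]}
    - {"gripper": 1,"yaw": 0,"slide": [0.01,0.21,0.08]}
    - {"gripper": 1,"yaw": 0,"slide": [0.01,0.22,0.08]}
    - {"gripper": 1,"yaw": 0,"slide": [0.01,0.22,0.08]}
  grip_force: 8

```text
time_s: 1.23
ee_pos: [0.56, 0.2197, 0.2852]
eef_rot: [-3.141, 0.0, 1.571]
force: [0.6, -0.3, -0.2]
grip_width: 0.0937
```

```bash
python3 - <<'E'
from h import *
w=cam('wrist','w3.png');print(readout.get_obs()['ee_pos'],w['C'])
E
```

```text
[0.5600565  0.2191583  0.28529328] [0.55970028 0.29936447 0.46470281]
```

View pics/w3.png

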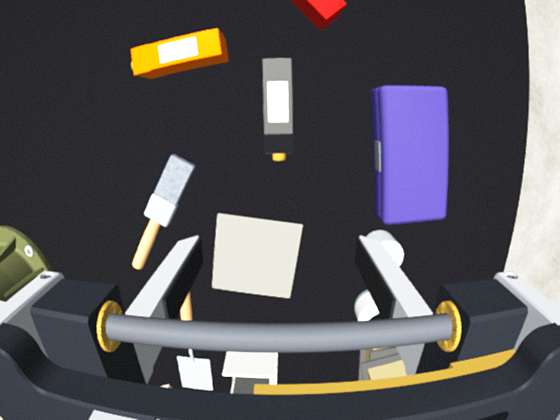

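The wrist view shows the case with its top face at about (263..293, 58..134), the knob at (279,156) and the pad around (257,255).

```bash
python3 - <<'E'
from h import *
w=cam('wrist');img=w['color'].astype(int)
C=[(263,59),(291,58),(293,134),(264,134)]
P=np.array([onz(w,*p,.06)[:2] for p in C]);print(P.round(4),P.mean(0))
g=img.sum(2)/3
sub=img[30:180,240:320]; m=((g>60)&(abs(img[:,:,0]-img[:,:,2])<30)).astype(np.uint8);m[:,:240]=0;m[:,320:]=0;m[170:]=0
n,l,s,c=cv2.connectedComponentsWithStats(m);i=1+s[1:,4].argmax();print(s[i])
r=cv2.minAreaRect(np.argwhere(l==i)[:,::-1].astype(np.float32));B=cv2.boxPoints(r)
Q=np.array([onz(w,*p,.06)[:2] for p in B]);print('case',Q.round(4),Q.mean(0))
k=(img[:,:,0]-img[:,:,2]>70);k[:,:250]=0;k[:,310:]=0;k[:120]=0;k[175:]=0
u=np.argwhere(k).mean(0)[::-1];print('knob',u,onz(w,*u,.03))
for p in ((263,57),(277,57),(291,57)):print(g[50:62,p[0]].round())
# pad
m=((g>130)&(abs(img[:,:,0]-img[:,:,2])<40)).astype(np.uint8);m[:190]=0;m[310:]=0;m[:,:205]=0;m[:,315:]=0
n,l,s,c=cv2.connectedComponentsWithStats(m);i=1+s[1:,4].argmax()
r=cv2.minAreaRect(np.argwhere(l==i)[:,::-1].astype(np.float32));B=cv2.boxPoints(r)
Q=np.array([onz(w,*p,.006)[:2] for p in B]);print('pad',Q.round(4),Q.mean(0))
E
```

```text
[[0.5409 0.3686]
 [0.5751 0.3698]
 [0.5778 0.2744]
 [0.5419 0.2744]] [0.55892756 0.32178744]
[ 261   57   33   78 2364]
case [[0.5382 0.3711]
 [0.576  0.3718]
 [0.5782 0.2745]
 [0.5399 0.2737]] [0.55808944 0.32279991]
knob [278.29411765 156.26470588] [0.5595684  0.24248198 0.03      ]
[ 43.  50.  40.  47.  41.  44.  40.  65. 129. 164. 173. 171.]
[ 43.  50.  44.  39.  42.  39.  43.  87. 152. 172. 171. 168.]
[40. 41. 41. 44. 43. 43. 43. 58. 75. 81. 86. 86.]
pad [[0.4418 0.0265]
 [0.4676 0.1566]
 [0.5957 0.139 ]
 [0.5831 0.0071]] [0.52203672 0.08230123]
```

>>> arm_command:
  increments:
    - {"gripper": 1,"yaw": 0.005,"slide": [0,0.02,-0.03]}
    - {"gripper": 1,"yaw": 0.01,"slide": [0,0.042,-0.08]}
    - {"gripper": 1,"yaw": 0.015,"slide": [-0.001,0.042,-0.13]}
    - {"gripper": 1,"yaw": 0.015,"slide": [-0.001,0.042,-0.18]}
    - {"gripper": 1,"yaw": 0.015,"slide": [-0.001,0.042,-0.22]}
    - {"gripper": 1,"yaw": 0.015,"slide": [-0.001,0.042,-0.25]}
    - {"gripper": 1,"yaw": 0.015,"slide": [-0.001,0.042,-0.268]}
    - {"gripper": 1,"yaw": 0.015,"slide": [-0.001,0.042,-0.274]}
  grip_force: 6

```text
time_s: 2.33
ee_pos: [0.5591, 0.2614, 0.011]
eef_rot: [-3.141, 0.0, 1.585]
force: [0.3, 0.0, 0.2]
grip_width: 0.094
```

>>> arm_command:
  increments:
    - {"gripper": 0.6,"yaw": 0,"slide": [0,0,0]}
    - {"gripper": 0.45,"yaw": 0,"slide": [0,0,0]}
    - {"gripper": 0.4,"yaw": 0,"slide": [0,0,0]}
    - {"gripper": 0.3,"yaw": 0,"slide": [0,0,0]}
    - {"gripper": 0.2,"yaw": 0,"slide": [0,0,0]}
    - {"gripper": 0.2,"yaw": 0,"slide": [0,0,0]}
  grip_force: 6

```text
time_s: 3.08
ee_pos: [0.559, 0.262, 0.0115]
eef_rot: [3.142, -0.0, 1.586]
force: [0.5, -0.0, -0.3]
grip_width: 0.0373
```

>>> arm_command:
  increments:
    - {"gripper": 0.2,"yaw": 0,"slide": [0,0.003,0.0095]}
    - {"gripper": 0.2,"yaw": 0,"slide": [0,0.007,0.0185]}
    - {"gripper": 0.2,"yaw": 0,"slide": [0,0.0115,0.027]}
    - {"gripper": 0.2,"yaw": 0,"slide": [0,0.017,0.0355]}
    - {"gripper": 0.2,"yaw": 0,"slide": [0,0.023,0.043]}
    - {"gripper": 0.2,"yaw": 0,"slide": [0,0.0295,0.0505]}
    - {"gripper": 0.2,"yaw": 0,"slide": [0,0.037,0.057]}
    - {"gripper": 0.2,"yaw": 0,"slide": [0,0.0445,0.063]}
  grip_force: 6

```text
time_s: 4.08
ee_pos: [0.559, 0.307, 0.0748]
eef_rot: [-3.142, -0.0, 1.586]
force: [-0.3, 0.2, -3.7]
grip_width: 0.036
```

```bash
python3 - <<'E'
from h import *
w=cam('wrist');s=cam('side');a=cam('scene')
f=lambda c,P,r:cv2.resize(c['color'][max(0,int(P[1])-r):int(P[1])+r,max(0,int(P[0])-r):int(P[0])+r],(400,400))
P=[.559,.35,.05]
cv2.imwrite('pics/c1.png',np.hstack([f(s,proj(s,P),70),f(a,proj(a,P),60)])[:,:,::-1])
print(readout.get_obs()['force'])
E
```

```text
[-0.19485587 -0.49084534  0.35832249]
```

View pics/c1.png

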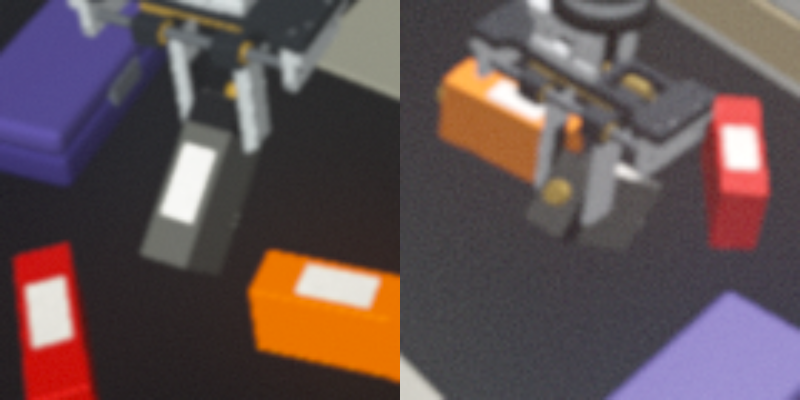

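>>> arm_command:
  increments:
    - {"gripper": 0.2,"yaw": 0,"slide": [0,0.002,0.004]}
    - {"gripper": 0.2,"yaw": 0,"slide": [0,0.002,0.01]}
    - {"gripper": 0.2,"yaw": 0,"slide": [0,0.0,0.018]}
    - {"gripper": 0.2,"yaw": 0,"slide": [0,0.0,0.028]}
    - {"gripper": 0.2,"yaw": 0,"slide": [0,0.0,0.04]}
    - {"gripper": 0.2,"yaw": 0,"slide": [0,-0.01,0.05]}
    - {"gripper": 0.2,"yaw": 0,"slide": [0,-0.01,0.055]}
    - {"gripper": 0.2,"yaw": 0,"slide": [0,-0.01,0.055]}
  grip_force: 7

```text
time_s: 5.22
ee_pos: [0.5591, 0.2964, 0.1298]
eef_rot: [3.141, -0.0, 1.586]
force: [-0.3, -1.2, -3.6]
grip_width: 0.0365
```

```bash
python3 - <<'E'
from h import *
w=cam('wrist');s=cam('side');a=cam('scene')
f=lambda c,P,r:cv2.resize(c['color'][max(0,int(P[1])-r):int(P[1])+r,max(0,int(P[0])-r):int(P[0])+r],(400,400))
P=[.559,.31,.11]
cv2.imwrite('pics/c2.png',np.hstack([f(s,proj(s,P),70),f(a,proj(a,P),60)])[:,:,::-1])
print(readout.get_obs()['force'])
E
```

```text
[ 0.24232238 -0.30670397 -4.07015863]
```

View pics/c2.png

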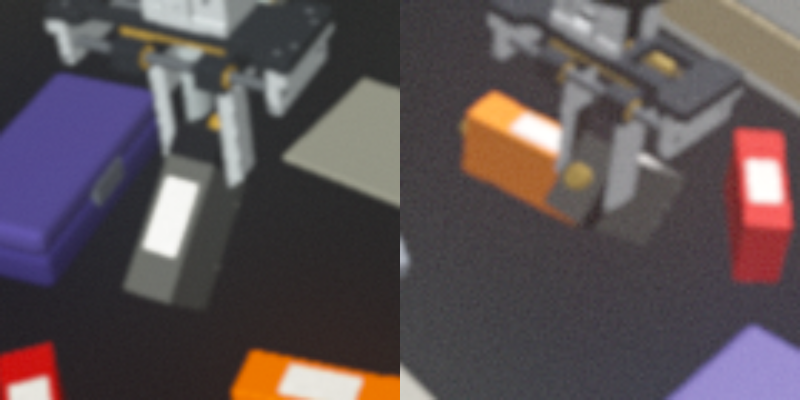

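>>> arm_command:
  increments:
    - {"gripper": 0.2,"yaw": -0.05,"slide": [0,-0.01,0.01]}
    - {"gripper": 0.2,"yaw": -0.15,"slide": [-0.01,-0.03,0.02]}
    - {"gripper": 0.2,"yaw": -0.27,"slide": [-0.02,-0.05,0.03]}
    - {"gripper": 0.2,"yaw": -0.39,"slide": [-0.035,-0.075,0.03]}
    - {"gripper": 0.2,"yaw": -0.51,"slide": [-0.05,-0.1,0.03]}
    - {"gripper": 0.2,"yaw": -0.63,"slide": [-0.065,-0.125,0.03]}
    - {"gripper": 0.2,"yaw": -0.75,"slide": [-0.08,-0.145,0.03]}
    - {"gripper": 0.2,"yaw": -0.83,"slide": [-0.09,-0.16,0.03]}
  grip_force: 7

```text
time_s: 6.38
ee_pos: [0.4684, 0.1353, 0.1601]
eef_rot: [3.141, -0.001, 0.75]
force: [-0.4, -0.6, -3.4]
grip_width: 0.036
```

>>> arm_command:
  increments:
    - {"gripper": 0.2,"yaw": -0.08,"slide": [-0.008,-0.01,0]}
    - {"gripper": 0.2,"yaw": -0.2,"slide": [-0.018,-0.025,0]}
    - {"gripper": 0.2,"yaw": -0.32,"slide": [-0.028,-0.04,0]}
    - {"gripper": 0.2,"yaw": -0.44,"slide": [-0.035,-0.05,0]}
    - {"gripper": 0.2,"yaw": -0.56,"slide": [-0.04,-0.055,0]}
    - {"gripper": 0.2,"yaw": -0.67,"slide": [-0.04,-0.055,0]}
    - {"gripper": 0.2,"yaw": -0.74,"slide": [-0.04,-0.055,0]}
    - {"gripper": 0.2,"yaw": -0.755,"slide": [-0.04,-0.055,0]}
  grip_force: 7

```text
time_s: 7.38
ee_pos: [0.429, 0.0812, 0.1599]
eef_rot: [-3.142, -0.001, -0.001]
force: [0.0, 0.5, -3.6]
grip_width: 0.036
```

```bash
python3 - <<'E'
from h import *
s=cam('side');a=cam('scene')
o=readout.get_obs();P=o['ee_pos']
f=lambda c,P,r:cv2.resize(c['color'][max(0,int(P[1])-r):int(P[1])+r,max(0,int(P[0])-r):int(P[0])+r],(400,400))
ps,pa=proj(s,P),proj(a,P);print(ps,pa,o['ee_pos'],o['eef_rot'],o['force'])
cv2.imwrite('pics/c3.png',np.hstack([f(s,ps,80),f(a,pa,80)])[:,:,::-1])
E
```

```text
[305.04200874 205.7445271 ] [271.32289424 150.01899309] [0.42897455 0.08132513 0.1597343 ] [-3.14153332e+00 -3.74009645e-04  6.94926661e-04] [ 0.15186984  0.38458647 -2.62949791]
```

View pics/c3.png

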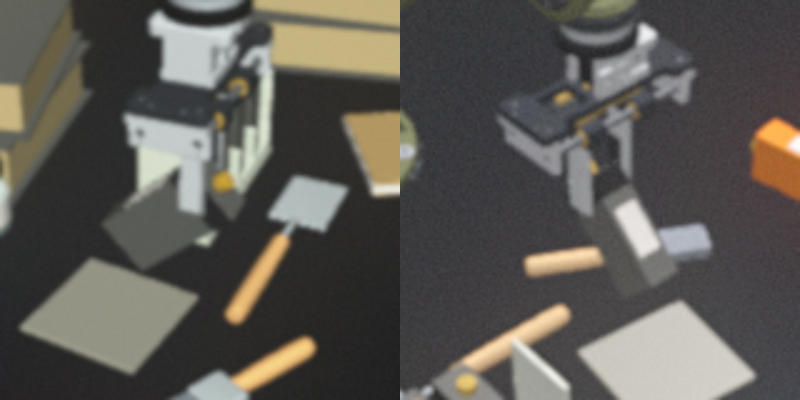

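```bash
cat >> h.py <<'E'
def ony(c,u,v,y):
    d=ray(c,u,v); return c['C']+d*(y-c['C'][1])/d[1]
E
python3 - <<'E'
from h import *
s=cam('side')
A=ony(s,225+103/2.5,125+222/2.5,.099);B=ony(s,225+143/2.5,125+270/2.5,.099);C=ony(s,225+237/2.5,125+220/2.5,.099)
print(A,B,C,'foot edge len',np.linalg.norm(A-B),'tilt deg from upright',np.degrees(np.arctan2(A[2]-B[2],A[0]-B[0])),'long edge',np.linalg.norm(C-B),np.degrees(np.arctan2(C[2]-B[2],C[0]-B[0])))
w=cam('wrist','w4.png')
E
```

```text
[0.51774102 0.099      0.12608061] [0.47801628 0.099      0.08116885] [0.38830108 0.099      0.16192606] foot edge len 0.05995932766794732 tilt deg from upright 48.50703280627935 long edge 0.12070851314812187 138.00801286876805
```

View pics/w4.png

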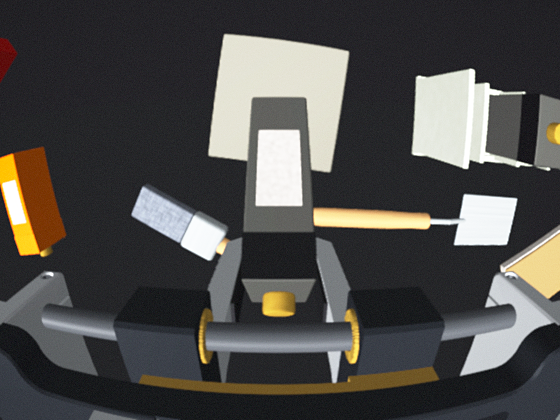

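>>> arm_command:
  increments:
    - {"gripper": 0.2,"yaw": 0,"slide": [0.005,0,-0.01]}
    - {"gripper": 0.2,"yaw": 0,"slide": [0.01,0,-0.025]}
    - {"gripper": 0.2,"yaw": 0,"slide": [0.014,0,-0.04]}
    - {"gripper": 0.2,"yaw": 0,"slide": [0.014,0,-0.052]}
    - {"gripper": 0.2,"yaw": 0,"slide": [0.014,0,-0.06]}
    - {"gripper": 0.2,"yaw": 0,"slide": [0.014,0,-0.065]}
    - {"gripper": 0.2,"yaw": 0,"slide": [0.014,0,-0.069]}
    - {"gripper": 0.2,"yaw": 0,"slide": [0.014,0,-0.07]}
  grip_force: 7

```text
time_s: 8.57
ee_pos: [0.443, 0.0815, 0.0894]
eef_rot: [-3.142, -0.0, 0.001]
force: [-0.0, 0.1, -3.1]
grip_width: 0.0363
```

>>> arm_command:
  increments:
    - {"gripper": 0.2,"yaw": 0,"slide": [0.0,0,-0.001]}
    - {"gripper": 0.2,"yaw": 0,"slide": [0.0,0,-0.002]}
    - {"gripper": 0.2,"yaw": 0,"slide": [0.0,0,-0.003]}
    - {"gripper": 0.2,"yaw": 0,"slide": [0,0,-0.004]}
    - {"gripper": 0.2,"yaw": 0,"slide": [0,0,-0.005]}
    - {"gripper": 0.2,"yaw": 0,"slide": [0,0,-0.005]}
  grip_force: 7

```text
time_s: 9.32
ee_pos: [0.4433, 0.0816, 0.0851]
eef_rot: [-3.141, -0.001, 0.001]
force: [-3.5, 0.5, 6.2]
grip_width: 0.0361
```

```bash
cat >> h.py <<'E'
def foot(c,y=.099):
    """case face outline seen by the side camera -> rotated-rect corners on plane y"""
    o=readout.get_obs();print(o['time_s'],o['ee_pos'].round(4),o['force'].round(2),o['grip_width'])
    return o
E
python3 - <<'E'
from h import *
s=cam('side');o=foot(s)
p=proj(s,[.5,.099,.06]).astype(int);print(p)
f=cv2.resize(s['color'][p[1]-50:p[1]+50,p[0]-60:p[0]+60],(720,600),interpolation=cv2.INTER_CUBIC)
cv2.imwrite('pics/c4.png',f[:,:,::-1])
E
```

```text
9.375 [0.4433 0.0816 0.0852] [-2.7   0.21  6.17] 0.035927795272760917
[273 237]
```

View pics/c4.png

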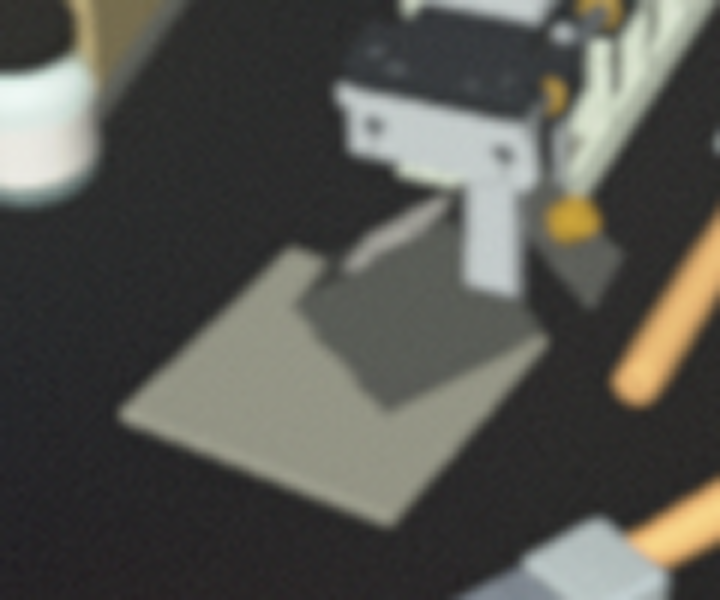

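>>> arm_command:
  increments:
    - {"gripper": 0.2,"yaw": 0,"slide": [0.0,0,0.003]}
    - {"gripper": 0.2,"yaw": 0,"slide": [0.002,0,0.004]}
    - {"gripper": 0.2,"yaw": 0,"slide": [0.005,0,0.0055]}
    - {"gripper": 0.2,"yaw": 0,"slide": [0.009,0,0.007]}
    - {"gripper": 0.2,"yaw": 0,"slide": [0.013,0,0.0085]}
    - {"gripper": 0.2,"yaw": 0,"slide": [0.018,0,0.0095]}
  grip_force: 3.5

```text
time_s: 10.12
ee_pos: [0.4614, 0.0815, 0.0941]
eef_rot: [-3.142, -0.0, 0.001]
force: [-0.7, -0.0, 1.8]
grip_width: 0.0362
```

```bash
cat >> h.py <<'E'
def tilt(c,y=.099):
    """outline of dark-slate face in side view below the finger: polygon corners, their points on plane y"""
    x=readout.get_obs()['ee_pos'][0]
    img=c['color'].astype(int); g=img.sum(2)/3; ch=img.max(2)-img.min(2)
    return g,ch
E
python3 - <<'E'
from h import *
s=cam('side');o=foot(s)
print(onz(s,277.7,255.3,.006))
p=proj(s,[.5,.099,.06]).astype(int)
g=s['color'].sum(2)//3
for r in range(p[1]-25,p[1]+26,3): print(r,*g[r,p[0]-42:p[0]+22:2])
E
```

```text
10.175 [0.4619 0.0815 0.0943] [0.83 0.16 0.24] 0.035963125678421304
[0.49191708 0.09647049 0.006     ]
212 44 47 45 45 46 44 45 43 44 44 42 43 43 44 44 42 44 44 43 44 44 45 44 46 108 202 203 197 197 194 190 149
215 44 46 42 44 42 44 41 45 45 43 41 45 44 43 43 44 45 44 44 43 44 45 44 47 143 199 191 199 200 197 159 110
218 45 44 44 45 43 41 45 44 45 45 42 42 43 46 44 44 45 44 41 43 44 44 44 47 75 89 147 196 199 197 159 108
221 44 44 45 45 42 41 43 46 45 42 44 45 45 45 44 43 46 46 44 44 43 43 58 98 106 78 144 199 200 196 159 96
224 44 46 43 44 43 44 44 45 44 42 44 41 42 44 44 44 43 43 44 46 46 75 105 97 89 89 151 199 199 196 156 78
227 43 45 45 43 42 42 43 42 42 44 44 41 43 44 44 57 51 42 44 52 94 105 92 90 89 90 153 199 200 197 156 77
230 43 42 43 44 42 42 44 41 43 45 42 43 42 56 112 142 138 125 90 89 98 89 89 90 88 89 104 131 148 170 156 78
233 44 43 41 41 42 42 41 43 43 44 42 44 80 129 143 144 140 109 85 91 88 88 89 89 89 88 91 89 88 90 91 87
236 41 41 40 42 42 41 42 43 43 42 57 109 139 144 143 138 109 87 90 88 89 88 90 89 87 90 90 90 88 90 89 89
239 41 42 42 42 43 42 43 41 45 84 129
[... 218 characters left out ...]
2 140 141 142 142 143 142 124 93 89 88 88 87 90 88 89 89 90 88 97 123 141
248 41 39 39 41 72 119 140 142 143 141 141 142 141 144 142 142 142 142 137 114 95 89 87 88 90 90 88 95 120 142 144 143
251 41 41 51 107 142 141 144 142 142 142 142 143 143 142 142 141 142 142 142 142 135 107 90 88 87 89 102 133 141 142 142 143
254 38 79 134 143 142 142 142 143 141 143 142 141 143 142 142 143 142 142 143 142 143 142 131 108 101 121 140 143 143 143 143 140
257 38 80 123 141 149 144 144 143 142 141 142 143 142 142 143 143 141 141 141 142 143 143 142 140 142 143 142 143 142 144 133 84
260 40 39 39 44 61 93 123 144 151 146 144 140 142 142 142 140 141 143 141 141 142 144 142 142 141 143 144 142 144 121 66 42
```

```bash
cat > t.py <<'E'
from h import *
def cross(row,rise):
    k=[i for i in range(len(row)-1) if ((row[i]<115<=row[i+1]) if rise else (row[i]>=115>row[i+1]))]
    return [i+(115-row[i])/(row[i+1]-row[i]) for i in k]
def run(y=.099):
    s=cam('side');foot(s);g=cv2.GaussianBlur(s['color'].mean(2).astype(np.float32),(3,3),0)
    L=[];R=[]
    for v in range(228,268):
        row=g[v,200:340];
        a=cross(row,False)
        for l in a:
            r=[q for q in cross(row,True) if q>l]
            i=int(l)+2
            seg=row[i+1:int(min(r+[l+12]))-1]
            if len(seg)>=3 and abs(np.median(seg)-89)<8:
                L.append(ony(s,200+l,v,y)[[0,2]])
                if r and r[0]-l<60: R.append(ony(s,200+r[0],v,y)[[0,2]])
                break
    for n,E in(('foot',L),('long',R)):
        E=np.array(E)
        if len(E)<4: print(n,len(E));continue
        vx,vy,x0,y0=cv2.fitLine(E.astype(np.float32),cv2.DIST_HUBER,0,.001,.001).ravel()
        print(n,len(E),'angle',np.degrees(np.arctan(vy/vx)).round(1),'ends',E[0].round(4),E[-1].round(4))
if __name__=='__main__': run()
E
python3 t.py
```

```text
10.225 [0.4617 0.0815 0.0942] [-0.12  0.09  2.24] 0.03575575663571984
foot 25 angle 69.4 ends [0.5285 0.0788] [0.4987 0.0133]
long 16 angle -71.7 ends [0.4772 0.0932] [0.4804 0.019 ]
```

```bash
python3 - <<'E'
import re
t=open('t.py').read()
t=t.replace("        if len(E)<4","        print(*[f'{a*1e3:.0f},{b*1e3:.0f}' for a,b in E])\n        if len(E)<4")
open('t.py','w').write(t)
E
python3 t.py
```

```text
10.275 [0.4614 0.0815 0.0941] [-0.13  0.14  0.91] 0.03560986798792969
529,79 522,78 520,75 522,72 524,68 525,65 527,61 529,57 531,54 533,50 535,47 535,43 534,40 532,38 528,36 525,34 523,31 520,29 517,27 513,25 510,23 507,20 504,18 502,16 499,13
foot 25 angle 70.9 ends [0.5285 0.0788] [0.4985 0.0133]
477,93 474,91 466,91 445,67 449,63 451,59 454,55 457,51 460,47 464,43 467,39 470,35 472,31 475,27 477,23 480,19
long 16 angle -73.5 ends [0.4769 0.0933] [0.48   0.0191]
```

>>> arm_command:
  increments:
    - {"gripper": 0.2,"yaw": 0,"slide": [0.006,0,0.0015]}
    - {"gripper": 0.2,"yaw": 0,"slide": [0.013,0,0.003]}
    - {"gripper": 0.2,"yaw": 0,"slide": [0.02,0,0.004]}
    - {"gripper": 0.2,"yaw": 0,"slide": [0.028,0,0.0045]}
    - {"gripper": 0.2,"yaw": 0,"slide": [0.035,0,0.004]}
    - {"gripper": 0.2,"yaw": 0,"slide": [0.042,0,0.0035]}
    - {"gripper": 0.2,"yaw": 0,"slide": [0.046,0,0.003]}
    - {"gripper": 0.2,"yaw": 0,"slide": [0.048,0,0.0025]}
  grip_force: 4

```text
time_s: 11.28
ee_pos: [0.5093, 0.0815, 0.0965]
eef_rot: [-3.142, -0.0, 0.001]
force: [0.5, 0.8, 2.6]
grip_width: 0.0361
```

```bash
python3 t.py
```

```text
11.325 [0.5094 0.0815 0.0965] [-0.46  0.24  0.8 ] 0.03590555096456358
538,67 537,64 537,61 538,58 540,54 541,51 541,48 542,44 542,41 543,38 544,34 545,31 545,28 546,24 546,21 542,19 535,18 530,16 525,15 519,13 511,13 506,11
foot 22 angle -85.4 ends [0.5376 0.0672] [0.5056 0.0111]
466,70 468,66 469,63 469,60 470,56 471,53 471,50 472,47 473,43 474,40 475,36 477,33 478,29 480,26 482,22 484,18
long 16 angle -73.1 ends [0.4658 0.0698] [0.4837 0.018 ]
```

>>> arm_command:
  increments:
    - {"gripper": 0.2,"yaw": 0,"slide": [0.004,0,-0.0005]}
    - {"gripper": 0.2,"yaw": 0,"slide": [0.008,0,-0.0015]}
    - {"gripper": 0.2,"yaw": 0,"slide": [0.012,0,-0.0025]}
    - {"gripper": 0.2,"yaw": 0,"slide": [0.016,0,-0.0035]}
    - {"gripper": 0.2,"yaw": 0,"slide": [0.019,0,-0.0045]}
    - {"gripper": 0.2,"yaw": 0,"slide": [0.021,0,-0.005]}
    - {"gripper": 0.2,"yaw": 0,"slide": [0.021,0,-0.005]}
  grip_force: 4

```text
time_s: 12.2
ee_pos: [0.5299, 0.0815, 0.0912]
eef_rot: [3.141, 0.0, 0.001]
force: [0.1, -0.3, -2.9]
grip_width: 0.0359
```

```bash
python3 t.py
```

```text
12.25 [0.5299 0.0814 0.0912] [-0.09  1.06 -2.88] 0.03618822478015796
548,52 547,49 547,46 547,43 547,40 547,37 547,33 548,30 548,27 548,24 548,20 548,17 548,14 547,11 544,9 534,9 525,8 514,8
foot 18 angle 88.2 ends [0.548  0.0519] [0.5142 0.0084]
471,71 473,68 474,65 474,61 474,58 474,55 474,52 474,49 474,46 474,43 475,40 476,36 477,33 479,29 480,25 482,22 484,18
long 17 angle -79.5 ends [0.471  0.0713] [0.4839 0.0179]
```

>>> arm_command:
  increments:
    - {"gripper": 0.2,"yaw": 0,"slide": [0,0,-0.0005]}
    - {"gripper": 0.2,"yaw": 0,"slide": [0,0,-0.001]}
    - {"gripper": 0.2,"yaw": 0,"slide": [0,0,-0.0015]}
    - {"gripper": 0.2,"yaw": 0,"slide": [0,0,-0.0015]}
  grip_force: 4

```text
time_s: 12.75
ee_pos: [0.5306, 0.0815, 0.0905]
eef_rot: [-3.142, -0.002, 0.001]
force: [2.0, -0.3, 5.0]
grip_width: 0.0362
```

```bash
python3 t.py
```

```text
12.8 [0.5306 0.0815 0.0906] [ 3.09 -1.62  5.83] 0.03615388651718824
549,52 548,49 548,46 547,43 547,40 547,36 547,33 548,30 548,27 548,24 548,20 548,17 548,14 547,11 543,9 536,8 525,8 516,8
foot 18 angle 86.5 ends [0.5488 0.0517] [0.516  0.0078]
471,71 474,67 474,64 474,61 474,58 474,55 474,52 474,49 474,46 474,43 475,40 476,36 477,33 478,29 480,26 482,22 484,18
long 17 angle -80.6 ends [0.4713 0.0712] [0.4836 0.018 ]
```

>>> arm_command:
  increments:
    - {"gripper": 0.2,"yaw": 0,"slide": [0,0,0.0006]}
    - {"gripper": 0.2,"yaw": 0,"slide": [0,0,0.0006]}
    - {"gripper": 0.42,"yaw": 0,"slide": [0,0,0.0006]}
    - {"gripper": 0.5,"yaw": 0,"slide": [0,0,0.0006]}
    - {"gripper": 0.7,"yaw": 0,"slide": [0,0,0.0006]}
    - {"gripper": 0.7,"yaw": 0,"slide": [0,0,0.0006]}
    - {"gripper": 0.7,"yaw": 0,"slide": [0,0,0.0006]}

```text
time_s: 13.68
ee_pos: [0.5299, 0.0815, 0.0905]
eef_rot: [-3.142, 0.0, 0.001]
force: [-0.2, -0.7, 0.1]
grip_width: 0.0655
```

```bash
python3 t.py
```

```text
13.725 [0.53   0.0815 0.0905] [0.41 0.06 0.49] 0.06619711911775164
528,82 529,79 549,51 549,49 549,45 549,42 549,39 549,36 548,33 548,30 548,27 548,24 548,20 548,17 548,14 547,11 545,8 538,7 528,7 517,8
foot 20 angle 87.8 ends [0.5281 0.0819] [0.5168 0.0075]
471,71 474,68 474,64 474,61 474,58 474,55 474,52 474,49 474,46 474,43 475,40 476,36 477,33 478,29 480,26 482,22 484,18
long 17 angle -80.1 ends [0.4711 0.0712] [0.4836 0.018 ]
```

>>> arm_command:
  increments:
    - {"gripper": 0.7,"yaw": 0,"slide": [0,0,0.02]}
    - {"gripper": 0.8,"yaw": 0,"slide": [0,0,0.06]}
    - {"gripper": 1,"yaw": 0.1,"slide": [0,0,0.11]}
    - {"gripper": 1,"yaw": 0.25,"slide": [0,0,0.15]}
    - {"gripper": 1,"yaw": 0.4,"slide": [0,-0.02,0.18]}
    - {"gripper": 1,"yaw": 0.55,"slide": [0,-0.04,0.2]}
    - {"gripper": 1,"yaw": 0.7,"slide": [-0.01,-0.06,0.21]}
    - {"gripper": 1,"yaw": 0.8,"slide": [-0.01,-0.07,0.21]}

```text
time_s: 14.72
ee_pos: [0.5198, 0.0107, 0.3016]
eef_rot: [3.14, -0.001, 0.804]
force: [0.6, 0.2, -0.4]
grip_width: 0.0939
```

>>> arm_command:
  increments:
    - {"gripper": 1,"yaw": 0.12,"slide": [0,-0.02,0]}
    - {"gripper": 1,"yaw": 0.27,"slide": [0,-0.04,0]}
    - {"gripper": 1,"yaw": 0.42,"slide": [0,-0.05,0]}
    - {"gripper": 1,"yaw": 0.57,"slide": [0,-0.06,0]}
    - {"gripper": 1,"yaw": 0.7,"slide": [0,-0.06,0]}
    - {"gripper": 1,"yaw": 0.77,"slide": [0,-0.06,0]}
    - {"gripper": 1,"yaw": 0.77,"slide": [0,-0.06,0]}

```text
time_s: 15.6
ee_pos: [0.52, -0.0485, 0.3006]
eef_rot: [3.142, -0.0, 1.57]
force: [0.4, 0.0, 0.4]
grip_width: 0.094
```

```bash
python3 - <<'E'
from h import *
w=cam('wrist');foot(w);np.savez('w5.npz',**w)
cv2.imwrite('pics/w5.png',cv2.resize(w['color'][:,:,::-1],(800,600)))
E
```

```text
15.65 [ 0.52   -0.0485  0.3006] [-0.28 -0.03  0.03] 0.09430734500004717
```

View pics/w5.png

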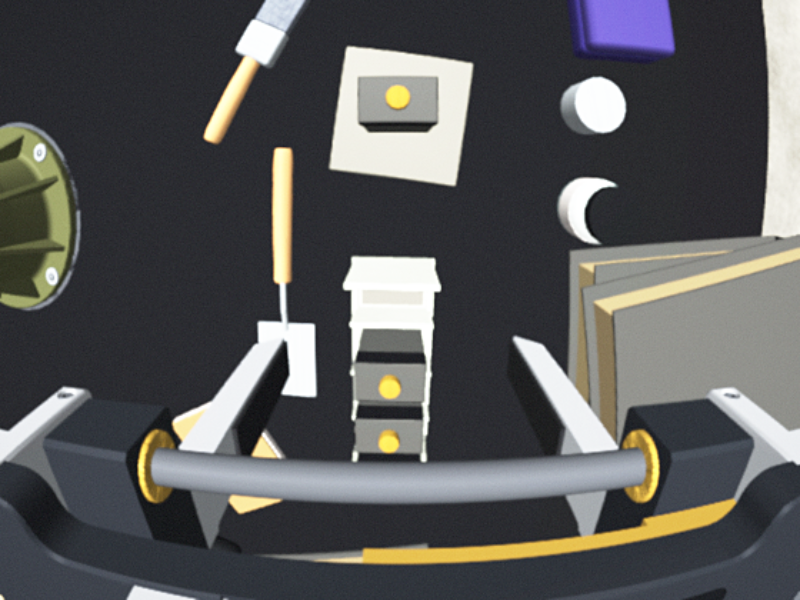

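Picture 11 shows the case standing on the pad, with its top at (358..438, 77..125) and the knob at (398,97). The rack's near end plate is at (345..440, 258..290), and the neighbours' knobs are at (389,388) and (389,441).

```bash
python3 - <<'E'
from h import *
w=dict(np.load('w5.npz')); w['fish']=True
img=w['color'].astype(int);g=cv2.GaussianBlur(img.mean(2).astype(np.float32),(3,3),0);k=1/1.42857
print('C',w['C'])
for u in(255,273,295): print(u,[f'{v}:{g[v,u]:.0f}' for v in range(176,228,1)])
for v in(184,190,200,203,207,228): 
    r=g[v,235:315]; print(v,*r.astype(int))
# case top
m=(g>62)&(g<110)&(img.max(2)-img.min(2)<25); m[:,:245]=0;m[:,312:]=0;m[:50]=0;m[92:]=0
m=m.astype(np.uint8);n,l,s,c=cv2.connectedComponentsWithStats(m);i=1+s[1:,4].argmax();print(s[i])
B=cv2.boxPoints(cv2.minAreaRect(np.argwhere(l==i)[:,::-1].astype(np.float32)))
Q=np.array([onz(w,*p,.126)[:2] for p in B]);print('casetop',Q.round(4),Q.mean(0))
K=(img[:,:,0]-img[:,:,2]>90)
n,l,s,c=cv2.connectedComponentsWithStats(K.astype(np.uint8))
for i in range(1,n):
    if 40<s[i,4]<400 and 240<c[i][0]<320: print('knob',c[i],s[i,4],[onz(w,*c[i],z)[:2].round(4) for z in(.138,.146)])
E
```

```text
C [0.51968865 0.03108686 0.48011498]
255 ['176:44', '177:42', '178:64', '179:136', '180:217', '181:250', '182:252', '183:250', '184:250', '185:250', '186:250', '187:250', '188:250', '189:250', '190:250', '191:250', '192:250', '193:250', '194:249', '195:249', '196:249', '197:251', '198:254', '199:255', '200:255', '201:255', '202:249', '203:238', '204:232', '205:233', '206:234', '207:233', '208:233', '209:233', '210:233', '211:235', '212:244', '213:252', '214:253', '215:250', '216:249', '217:248', '218:248', '219:248', '220:248', '221:248', '222:248', '223:248', '224:248', '225:251', '226:254', '227:255']
273 ['176:44', '177:42', '178:58', '179:126', '180:212', '181:250', '182:252', '183:250', '184:250', '185:250', '186:250', '187:249', '188:249', '189:249', '190:249', '191:249', '192:249', '193:249', '194:249', '195:249', '196:249', '197:249', '198:252', '199:254', '200:255', '201:255', '202:252', '203:243', '204:234', '205:232', '206:233', '207:234', '208:233', '209:233', '210:233', '211:234', '212:241', '213:250', '214:253', '215:251', '216:250', '217:249', '218:249', '219:249', '22
[... 2182 characters left out ...]
 44 43 44 44 45
228 45 47 47 46 46 46 45 41 60 127 207 247 254 255 254 254 254 255 254 253 253 253 254 254 254 254 254 254 254 254 254 254 254 254 254 254 254 254 254 254 254 254 254 254 255 255 255 255 255 255 255 255 255 255 255 255 255 255 255 255 255 255 255 255 255 255 255 246 185 88 42 43 45 45 45 45 46 46 45 45
[252  85  53   7  62]
casetop [[0.4914 0.0636]
 [0.5471 0.0635]
 [0.5471 0.0569]
 [0.4914 0.057 ]] [0.51924768 0.06025697]
knob [278.   67.5] 224 [array([0.5193, 0.0809]), array([0.5193, 0.0797])]
knob [272.30808081 270.61616162] 198 [array([ 0.5125, -0.1471]), array([ 0.5126, -0.1429])]
knob [271.66304348 308.74456522] 184 [array([ 0.5112, -0.2017]), array([ 0.5114, -0.1962])]
```

```bash
python3 - <<'E'
from h import *
w=dict(np.load('w5.npz')); w['fish']=True
q=lambda u,v,z:onz(w,u,v,z)[:2].round(4)
print('base',q(255,179.0,0),q(273,179.3,0),q(295,180,0))
print('top outer',q(255,197.3,.11),q(273,197.7,.11),q(295,197.7,.11),'inner',q(255,203,.11),q(273,203.5,.11))
print('top row200 ends',q(239.6,200,.11),q(308.6,200,.11))
print('base row184 ends',q(245.5,184,.03),q(304.7,184,.03))
print('liner row207',q(253.7,207,.009),q(295,207,.009))
print('liner/lip inner? lips at row207',q(245.2,207,.016),q(304,207,.016))
print('partition top: near edge',q(273,212.5,.06),q(273,225.5,.06))
print('partition row228 ends',q(243.9,228,.06),q(303.8,228,.06))
# scene-cam check of knob of case
print(proj(cam('scene'),[.519,.0815,.138]))
E
```

```text
base [ 0.4844 -0.0654] [ 0.5115 -0.0659] [ 0.5447 -0.0669]
top outer [ 0.4921 -0.0652] [ 0.5133 -0.0657] [ 0.5392 -0.0657] inner [ 0.492  -0.0722] [ 0.5133 -0.0728]
top row200 ends [ 0.4737 -0.0685] [ 0.5554 -0.0685]
base row184 ends [ 0.4729 -0.0665] [ 0.557  -0.0666]
liner row207 [ 0.4823 -0.1067] [ 0.5447 -0.1067]
liner/lip inner? lips at row207 [ 0.4701 -0.1046] [ 0.5578 -0.1047]
partition top: near edge [ 0.5123 -0.0995] [ 0.5122 -0.1182]
partition row228 ends [ 0.4721 -0.1219] [ 0.5546 -0.1219]
[296.74970257 175.70262048]
```

>>> arm_command:
  increments:
    - {"gripper": 1,"yaw": 0,"slide": [0,0.03,0]}
    - {"gripper": 1,"yaw": 0,"slide": [0,0.08,0]}
    - {"gripper": 1,"yaw": 0,"slide": [-0.0007,0.115,-0.02]}
    - {"gripper": 1,"yaw": 0,"slide": [-0.0007,0.13,-0.05]}
    - {"gripper": 1,"yaw": 0,"slide": [-0.0007,0.13,-0.09]}
    - {"gripper": 1,"yaw": 0,"slide": [-0.0007,0.13,-0.12]}
    - {"gripper": 1,"yaw": 0,"slide": [-0.0007,0.13,-0.135]}
    - {"gripper": 1,"yaw": 0,"slide": [-0.0007,0.13,-0.135]}

```text
time_s: 16.7
ee_pos: [0.5192, 0.0814, 0.1653]
eef_rot: [-3.141, 0.0, 1.57]
force: [0.7, -0.1, 0.3]
grip_width: 0.0938
```

>>> arm_command:
  increments:
    - {"gripper": 1,"yaw": 0,"slide": [0,0,-0.02]}
    - {"gripper": 1,"yaw": 0,"slide": [0,0,-0.045]}
    - {"gripper": 1,"yaw": 0,"slide": [0,0,-0.065]}
    - {"gripper": 1,"yaw": 0,"slide": [0,0,-0.078]}
    - {"gripper": 1,"yaw": 0,"slide": [0,0,-0.083]}
    - {"gripper": 1,"yaw": 0,"slide": [0,0,-0.083]}

```text
time_s: 17.45
ee_pos: [0.5196, 0.0815, 0.0831]
eef_rot: [3.141, -0.0, 1.571]
force: [-0.1, -0.4, 0.5]
grip_width: 0.094
```

```bash
python3 - <<'E'
from h import *
s=cam('side');foot(s);a=cam('scene')
f=lambda c,P,r:cv2.resize(c['color'][int(P[1])-r:int(P[1])+r,int(P[0])-r:int(P[0])+r],(400,400))
P=[.519,.08,.09]
cv2.imwrite('pics/c6.png',np.hstack([f(s,proj(s,P),60),f(a,proj(a,P),60)])[:,:,::-1])
E
python3 t.py
```

```text
17.5 [0.5197 0.0815 0.0833] [0.81 0.49 0.44] 0.09382467531685539
17.6 [0.5197 0.0815 0.0833] [0.68 0.79 0.12] 0.09442197442638935
549,52 549,49 549,45 549,42 549,39 549,36 549,33 548,30 548,27 548,24 548,20 548,17 548,14 547,11 545,9 538,7 528,7 517,7
foot 18 angle 86.2 ends [0.5493 0.0515] [0.5173 0.0074]
468,72 473,68 474,64 474,61 474,58 474,55 474,52 474,49 474,46 474,43 475,40 476,36 477,33 479,29 480,26 481,22 483,18
long 17 angle -79.6 ends [0.4684 0.072 ] [0.4834 0.0181]
```

>>> arm_command:
  increments:
    - {"gripper": 0.75,"yaw": 0,"slide": [0,0,0]}
    - {"gripper": 0.68,"yaw": 0,"slide": [0,0,0]}
    - {"gripper": 0.62,"yaw": 0,"slide": [0,0,0]}
    - {"gripper": 0.5,"yaw": 0,"slide": [0,0,0]}
    - {"gripper": 0.45,"yaw": 0,"slide": [0,0,0]}
    - {"gripper": 0.45,"yaw": 0,"slide": [0,0,0]}
  grip_force: 9

```text
time_s: 18.35
ee_pos: [0.5193, 0.0815, 0.0826]
eef_rot: [3.142, 0.0, 1.571]
force: [0.3, 0.5, -0.0]
grip_width: 0.0597
```

>>> arm_command:
  increments:
    - {"gripper": 0.45,"yaw": 0,"slide": [0,0,0.003]}
    - {"gripper": 0.45,"yaw": 0,"slide": [0,0,0.01]}
    - {"gripper": 0.45,"yaw": 0,"slide": [0,0,0.025]}
    - {"gripper": 0.45,"yaw": 0,"slide": [0,0,0.045]}
    - {"gripper": 0.45,"yaw": 0,"slide": [0,0,0.07]}
    - {"gripper": 0.45,"yaw": 0,"slide": [0,0,0.095]}
    - {"gripper": 0.45,"yaw": 0,"slide": [0,0,0.115]}
    - {"gripper": 0.45,"yaw": 0,"slide": [0,0,0.125]}
  grip_force: 9

```text
time_s: 19.35
ee_pos: [0.5195, 0.0815, 0.2094]
eef_rot: [3.14, -0.0, 1.571]
force: [-0.8, -0.9, -3.5]
grip_width: 0.0597
```

>>> arm_command:
  increments:
    - {"gripper": 0.45,"yaw": 0,"slide": [0,-0.015,0.005]}
    - {"gripper": 0.45,"yaw": -0.01,"slide": [-0.001,-0.045,0.01]}
    - {"gripper": 0.45,"yaw": -0.02,"slide": [-0.003,-0.08,0.01]}
    - {"gripper": 0.45,"yaw": -0.025,"slide": [-0.0045,-0.115,0.01]}
    - {"gripper": 0.45,"yaw": -0.025,"slide": [-0.0055,-0.145,0.01]}
    - {"gripper": 0.45,"yaw": -0.025,"slide": [-0.0055,-0.165,0.01]}
    - {"gripper": 0.45,"yaw": -0.025,"slide": [-0.0055,-0.175,0.01]}
    - {"gripper": 0.45,"yaw": -0.025,"slide": [-0.0055,-0.1752,0.01]}
  grip_force: 9

```text
time_s: 20.35
ee_pos: [0.5135, -0.0942, 0.2172]
eef_rot: [-3.141, -0.0, 1.545]
force: [-0.2, -0.4, -4.1]
grip_width: 0.0599
```

```bash
python3 - <<'E'
from h import *
s=cam('side');foot(s);a=cam('scene')
f=lambda c,P,r:cv2.resize(c['color'][int(P[1])-r:int(P[1])+r,int(P[0])-r:int(P[0])+r],(400,400),interpolation=cv2.INTER_CUBIC)
P=[.514,-.12,.11]
print(proj(s,P),proj(a,P))
cv2.imwrite('pics/c7.png',np.hstack([f(s,proj(s,P),50),f(a,proj(a,P),60)])[:,:,::-1])
E
```

```text
20.4 [ 0.5136 -0.0937  0.2173] [-0.93  1.11 -3.8 ] 0.0601589166170314
[300.77912033 175.67583913] [228.69601965 225.50571469]
```

View pics/c7.png

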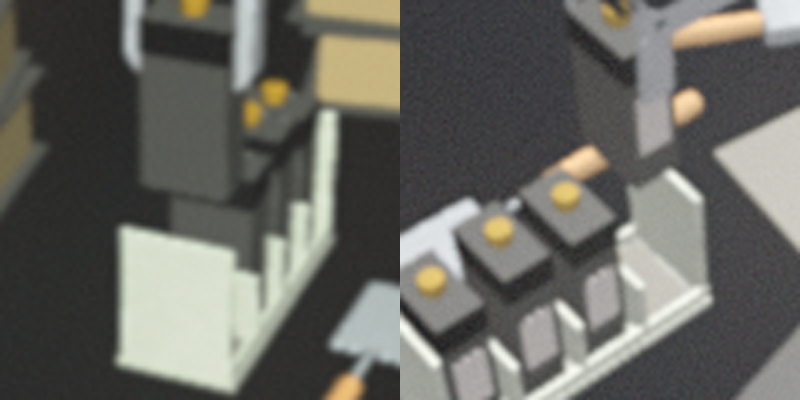

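```bash
python3 - <<'E'
from h import *
a=cam('scene');s=cam('side')
k=.3
print('scene plate far top',onz(a,168+303*k,165+205*k,.11),'near top',onz(a,168+270*k,165+175*k,.11))
print('side plate outer top far/near',onz(s,250+118/4,125+227/4,.11),onz(s,250+236/4,125+250/4,.11))
print('case in side face bottom far/near on y=-.0757',ony(s,250+141/4,125+185/4,-.0757),ony(s,250+237/4,125+200/4,-.0757))
E
```

```text
scene plate far top [ 0.56128516 -0.07200135  0.11      ] near top [ 0.52569774 -0.07111767  0.11      ]
side plate outer top far/near [ 0.5553398  -0.06952015  0.11      ] [ 0.47282124 -0.07099184  0.11      ]
case in side face bottom far/near on y=-.0757 [ 0.54115572 -0.0757      0.14161214] [ 0.47472807 -0.0757      0.14445379]
```

```bash
python3 - <<'E'
from h import *
w=cam('wrist');foot(w);g=cv2.GaussianBlur(w['color'].mean(2).astype(np.float32),(3,3),0)
for x in(.482,.50,.514,.53,.546):
    u0,v0=proj(w,[x,-.066,0]);u1,v1=proj(w,[x,-.066,.11]);print(x,(round(u0),round(v0)),(round(u1),round(v1)))
    u=int(round(u0)); col=g[:,u]; k=[v for v in range(int(v0)-25,int(v0)+25) if col[v]<140<=col[v+1]]
    for v in k[:3]: t=v+(140-col[v])/(col[v+1]-col[v]);print('   base y',onz(w,u,t,0).round(4))
    u=int(round(u1));print('   ',int(v1)-12,*g[int(v1)-12:int(v1)+16,u].astype(int))
E
```

```text
20.6 [ 0.5138 -0.0931  0.2175] [-0.06  0.09 -4.83] 0.05985798735111412
0.482 (252, 158) (243, 174)
   base y [ 0.4817 -0.0655  0.    ]
    162 201 208 229 245 250 250 249 249 249 248 248 250 252 254 255 255 255 245 212 175 162 163 160 152 144 139 138 138
0.5 (267, 158) (263, 174)
   base y [ 0.5001 -0.0658  0.    ]
    161 249 249 249 249 248 248 248 248 248 248 248 248 250 253 254 255 255 254 249 237 230 231 232 232 231 232 232 232
0.514 (278, 157) (278, 173)
   base y [ 0.5137 -0.0661  0.    ]
    161 249 249 248 248 248 248 248 248 248 248 247 248 250 253 254 255 255 254 248 236 230 231 232 232 232 232 231 232
0.53 (291, 157) (296, 173)
   base y [ 0.5296 -0.0665  0.    ]
    160 250 248 248 247 247 247 247 248 248 248 248 247 248 250 253 255 255 255 254 249 238 231 231 232 232 231 232 232
0.546 (304, 157) (314, 173)
   base y [ 0.5456 -0.0669  0.    ]
    160 228 221 213 218 233 245 249 248 248 248 247 247 248 251 253 255 255 255 255 244 215 190 186 188 189 189 188 181
```

>>> arm_command:
  increments:
    - {"gripper": 0.45,"yaw": 0,"slide": [0,-0.0005,-0.008]}
    - {"gripper": 0.45,"yaw": 0,"slide": [0,-0.0005,-0.02]}
    - {"gripper": 0.45,"yaw": 0,"slide": [0,-0.0005,-0.032]}
    - {"gripper": 0.45,"yaw": 0,"slide": [0,-0.0005,-0.044]}
    - {"gripper": 0.45,"yaw": 0,"slide": [0,-0.0005,-0.054]}
    - {"gripper": 0.45,"yaw": 0,"slide": [0,-0.0005,-0.06]}
    - {"gripper": 0.45,"yaw": 0,"slide": [0,-0.0005,-0.062]}
  grip_force: 9

```text
time_s: 21.48
ee_pos: [0.5137, -0.0942, 0.1552]
eef_rot: [-3.141, -0.0, 1.546]
force: [0.1, 0.0, -3.7]
grip_width: 0.0598
```

>>> arm_command:
  increments:
    - {"gripper": 0.45,"yaw": 0,"slide": [0,0,-0.006]}
    - {"gripper": 0.45,"yaw": 0,"slide": [0,0,-0.014]}
    - {"gripper": 0.45,"yaw": 0,"slide": [0,0,-0.022]}
    - {"gripper": 0.45,"yaw": 0,"slide": [0,0,-0.03]}
    - {"gripper": 0.45,"yaw": 0,"slide": [0,0,-0.038]}
    - {"gripper": 0.45,"yaw": 0,"slide": [0,0,-0.046]}
    - {"gripper": 0.45,"yaw": 0,"slide": [0,0,-0.052]}
    - {"gripper": 0.45,"yaw": 0,"slide": [0,0,-0.056]}
  grip_force: 9

```text
time_s: 22.48
ee_pos: [0.5138, -0.0942, 0.0992]
eef_rot: [-3.141, -0.0, 1.546]
force: [0.0, -0.3, -2.8]
grip_width: 0.06
```

Free so far. I'll creep down to the floor, expecting contact about 13.5 mm lower.

>>> arm_command:
  increments:
    - {"gripper": 0.45,"yaw": 0,"slide": [0,0,-0.004]}
    - {"gripper": 0.45,"yaw": 0,"slide": [0,0,-0.008]}
    - {"gripper": 0.45,"yaw": 0,"slide": [0,0,-0.01]}
    - {"gripper": 0.45,"yaw": 0,"slide": [0,0,-0.011]}
    - {"gripper": 0.45,"yaw": 0,"slide": [0,0,-0.012]}
    - {"gripper": 0.45,"yaw": 0,"slide": [0,0,-0.012]}
  grip_force: 9

```text
time_s: 23.22
ee_pos: [0.5138, -0.0942, 0.0875]
eef_rot: [3.142, -0.0, 1.546]
force: [0.1, 0.1, -4.2]
grip_width: 0.0601
```

>>> arm_command:
  increments:
    - {"gripper": 0.45,"yaw": 0,"slide": [0,0,-0.0005]}
    - {"gripper": 0.45,"yaw": 0,"slide": [0,0,-0.001]}
    - {"gripper": 0.45,"yaw": 0,"slide": [0,0,-0.001]}
  grip_force: 9

```text
time_s: 23.6
ee_pos: [0.5138, -0.0942, 0.0865]
eef_rot: [-3.141, -0.0, 1.546]
force: [0.2, 0.4, -3.6]
grip_width: 0.0601
```

>>> arm_command:
  increments:
    - {"gripper": 0.45,"yaw": 0,"slide": [0,0,-0.0005]}
    - {"gripper": 0.45,"yaw": 0,"slide": [0,0,-0.001]}
    - {"gripper": 0.45,"yaw": 0,"slide": [0,0,-0.001]}
  grip_force: 9

```text
time_s: 23.98
ee_pos: [0.5138, -0.0942, 0.0856]
eef_rot: [3.142, 0.0, 1.546]
force: [-1.1, 0.1, -1.2]
grip_width: 0.0597
```

>>> arm_command:
  increments:
    - {"gripper": 0.45,"yaw": 0,"slide": [0,0,-0.0004]}
    - {"gripper": 0.45,"yaw": 0,"slide": [0,0,-0.0004]}
    - {"gripper": 0.45,"yaw": 0,"slide": [0,0,-0.0004]}
  grip_force: 9

```text
time_s: 24.35
ee_pos: [0.5138, -0.0942, 0.0856]
eef_rot: [3.141, 0.0, 1.546]
force: [-3.2, 1.8, 6.0]
grip_width: 0.06
```

>>> arm_command:
  increments:
    - {"gripper": 0.45,"yaw": 0,"slide": [0,0,0.0004]}
    - {"gripper": 0.45,"yaw": 0,"slide": [0,0,0.0004]}
    - {"gripper": 0.66,"yaw": 0,"slide": [0,0,0.0004]}
    - {"gripper": 0.7,"yaw": 0,"slide": [0,0,0.0004]}
    - {"gripper": 0.85,"yaw": 0,"slide": [0,0,0.0004]}
    - {"gripper": 0.85,"yaw": 0,"slide": [0,0,0.0004]}

```text
time_s: 25.1
ee_pos: [0.5138, -0.0942, 0.0855]
eef_rot: [3.142, 0.0, 1.546]
force: [-0.6, 0.0, 0.6]
grip_width: 0.0791
```

>>> arm_command:
  increments:
    - {"gripper": 0.85,"yaw": 0,"slide": [0,0,0.01]}
    - {"gripper": 0.85,"yaw": 0,"slide": [0,0,0.03]}
    - {"gripper": 0.85,"yaw": 0,"slide": [0,0,0.06]}
    - {"gripper": 0.9,"yaw": 0,"slide": [0,0,0.1]}
    - {"gripper": 1,"yaw": 0,"slide": [0,0,0.15]}
    - {"gripper": 1,"yaw": 0,"slide": [0,0.02,0.19]}
    - {"gripper": 1,"yaw": 0,"slide": [0,0.04,0.21]}
    - {"gripper": 1,"yaw": 0,"slide": [0,0.045,0.215]}

```text
time_s: 26.1
ee_pos: [0.514, -0.0485, 0.3022]
eef_rot: [3.139, 0.0, 1.547]
force: [-0.2, -0.8, -0.3]
grip_width: 0.0937
```

```bash
python3 - <<'E'
from h import *
w=cam('wrist');foot(w);img=w['color'].astype(int)
K=(img[:,:,0]-img[:,:,2]>90)
n,l,s,c=cv2.connectedComponentsWithStats(K.astype(np.uint8))
for i in range(1,n):
    if 40<s[i,4]<600 and 240<c[i][0]<320: print('knob',c[i],s[i,4],[onz(w,*c[i],z)[:2].round(4) for z in(.141,.145)])
a=cam('scene');im=a['color'].astype(int);p=proj(a,[.514,-.095,.141]);print('scene expects knob',p)
K=(im[:,:,0]-im[:,:,2]>80);n,l,s,c=cv2.connectedComponentsWithStats(K.astype(np.uint8))
for i in range(1,n):
    if np.hypot(*(c[i]-p))<70 and s[i,4]>8 and s[i,4]<120:print(c[i],s[i])
g=im.mean(2)
wl=(g>140);wl[:]=wl
q=proj(a,[.544,-.095,.064]);print('label expects',q,im[int(q[1])-4:int(q[1])+5:2,int(q[0])-4:int(q[0])+5:2].mean(2).astype(int))
E
```

```text
26.15 [ 0.5139 -0.0486  0.3017] [0.24 0.69 0.05] 0.09398085367332794
knob [278.85648148 227.68981481] 216 [array([ 0.5136, -0.0927]), array([ 0.5136, -0.0912])]
knob [278.96984925 269.85427136] 199 [array([ 0.5125, -0.1455]), array([ 0.5125, -0.1434])]
knob [279.0923913  307.91304348] 184 [array([ 0.5114, -0.1996]), array([ 0.5114, -0.1969])]
scene expects knob [236.57899147 210.49701716]
[236.86111111 211.38888889] [234 209   7   6  36]
[217.12820513 222.87179487] [214 220   7   7  39]
[196.975 233.675] [194 231   7   7  40]
label expects [246.9998746  240.67458286] [[123 171 171 166 157]
 [135 171 170 167 158]
 [131 168 168 168 168]
 [123 166 168 167 165]
 [118 168 168 167 167]]
```

```bash
python3 -c "
from station import job
print(job.hand_in())"
```

```text
the job is handed in; nothing more can be done
None
```

The case is in the empty slot, upright, knob on top and label to the far side. I handed the job in at about 26 s on the robot clock. The hand-in gives no verdict.

**What I did:**
1. I gripped the case near its knob end at 6–7 N, raised it part-way and carried it to the pad. There I pivoted it upright about its foot edge at 3.5–4 N.
2. I let go and lifted clear, then took it afresh by its two narrow edges at 9 N.
3. I turned it about -0.025 rad to match the rack and lowered it into the slot. It touched down at the height I had worked out for the liner (tool tip at 0.0856 m), with about 10 N of contact, and then I released it.

**Last checks:**
- **Position:** the wrist camera put the knob at (0.5136, -0.0927) m, within about 2 mm of the slot centre I worked out, (0.514, -0.094) m. The scene camera agreed to about 1 px.
- **Label:** the scene camera sees it on the far side.
- **Other cases:** two neighbours' knobs read within 2 mm of where they were before; the third neighbour's knob showed in line, but I had no earlier reading for it.
- **Upright in the slot:** I did not measure the final tilt directly. The knob position and seating height fit an upright case.

**What disagreed or failed:**
- My first arm move was refused because each row needed every field. It cost no motion.
- Rough readings from the scene and side cameras put the rack's end plate 4–6 mm from where the wrist camera had it. The wrist reading repeated from two poses, so I used it, and the case went in without touching the sides.

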